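Close the instrument housing on its dowels and hold it shut

ROBOT

A 6-joint arm with a two-finger parallel gripper is mounted at the origin on the work surface. World frame = base frame: x ahead of the robot, y to its left, z up, the work surface at z = 0. Lengths are in m, angles in rad, forces in N, time in s.
With the tool pointing down it reaches from about 0.35 to 0.875 m from the base axis. Payload 15.5 kg.
Tool frame: the origin (TCP) lies at the very end of the fingers, on their centre line; the grasp point (between the pads) lies 19 mm behind it; x points along the fingers, y is the direction in which the jaws open and shut, and the axes are right-handed (so a half turn about x gives the same grasp; the last joint's range is limited). The gripper opens to 85 mm and grips with 20 to 120 N. Pads are 22 mm wide; open, the fingers measure 114 mm over their backs; the gripper's body (76 mm by 85 mm) begins 54 mm behind the grasp point. The pads swing forward as they close: fully open they stand 13 mm farther back than shut.
Start: joints at [1.024, 0.494, 1.345, -0, 1.302, -0.096], TCP at [0.272, 0.563, 0.231] pointing down, gripper open.
Joint ranges: [-2.91, 2.91], [-0.82, 2.16], [0.22, 2.67], [-1.22, 4.37], [0.12, 2.79], [-3.08, 3.08]. Speed limits (rad/s): [1.89, 1.89, 2.57, 3.01, 3.01, 3.01].

INTERFACE

Orientations are given as a unit quaternion [w, x, y, z].
In Python, from rig import manip, get_image gives the robot as it stands. The module is installed in compiled form; this text tells all that it offers.
- The arm moves only by the tool play_rows, never from a script. Its argument "steps" is a list of rows, each an object of numbers: "tx", "ty", "tz": the shift along the tool's x, y, z in mm; "twist": the turn about the tool's x in rad. A call has exactly 5 rows; each row is the pose to reach, as a shift and turn from the pose commanded when the call began, along the tool's axes at that moment; what a row does not reach only later rows make up. A row lasts 1/10 s, in which the tool goes at most 50 mm and 8.59 degrees, less where a joint would pass 70% of its speed; a pose out of reach is approached as far as the arm can. A call with a gripper value outside its range is refused whole. "claw" is the opening, from -1 (shut) to 1 (fully open), set as the call begins (left out, the last holds). The fingers move at their own pace and stop on an object; "grip_force" is the grip in N (left out, the last holds). Time passes only in rows, so rows that repeat a pose let the fingers close, or fill a call up. It gives the time, the measured TCP pose, the force and the opening at its end, in the units of the state.
- manip.observe(): the state, without advancing time (a new reading comes with each control period).
- get_image(name): name is "side" or "top" or "wrist"; returns a dict with "img" (384x512x3 uint8, red, green, blue), "mtx" (3x3 intrinsics, pixels), "D" ([k1, k2, p1, p2, k3] as OpenCV has them; the pictures are not rectified), "rvec" (rotation vector, rad) and "tvec" (3), from world to camera coordinates, as OpenCV has them; the wrist camera has in their place "hand_eye" (4x4, takes a point from camera to tool coordinates, whose origin is the TCP and whose axes are the tool frame's). Camera axes: x right, y down, z forward; pixel columns grow to the right and rows downward; lengths in m; the calibration is good to about 2 mm. A picture is of the moment at which its call begins: read the wrist's pose just before it. There is no depth.
- manip.sign_off(): hands the job in, once; it reports no verdict.
The state is a dict: "time": time; "qpos": joint angles; "qd": joint speeds; "joint_torque": joint torques, N m; "eef_pos": TCP position; "tcp_rot": TCP orientation; "wrist_force": force on the tool from outside, world axes, zero at the start; "wrist_torque": the same for the moment, N m; "gripper_width": finger opening in m.
Only numpy, scipy, OpenCV 4.12 (cv2) and the standard library are available. Lean on these libraries where they do the work, as an engineer would, in place of code of your own. Each camera call takes 0.05 s, during which the arm holds its last target. There are 200 camera calls.

TASK

Close the instrument housing: lift the matching cover (the larger of the two covers with handles) off the bench, lower it squarely onto the housing's two upright dowels and press it down against the sprung seal until it sits flush on the rim all round. The seal pushes the cover back up when the pressure is taken away, so finish with the gripper still holding the cover pressed fully down. Leave the other things on the bench where they are.

Things in the scene. Friction and masses are not known exactly. Their poses are not given: they have to be found in the camera images.
- housing: Lower half of a split housing, aluminium, fixed to the bench: open tub 100 (own x) by 130 (own y) mm, 50 mm high, flat rim 20 mm wide on top, small ears low at its x sides. Origin: centre of its underside, z up. A fat and a thin steel dowel stand on opposite rim corners. In any of three places side by side before the robot, yaw within 0.4 rad of 0.
- dowel_big (a point): Foot of the fat dowel, on the rim (50 mm over the bench), at (+36, +51) mm in the housing's x, y. Dowel 12 mm in diameter, 22 mm tall; its top 8 mm taper to 5.4 mm diameter. Axes as the housing.
- dowel_small (a point): Foot of the thin dowel, on the rim, at (-36, -51) mm in the housing's x, y. Dowel 8 mm in diameter, 22 mm tall; its top 8 mm taper to 3.6 mm diameter. Axes as the housing.
- seal (a joint): Black rubber frame (56 by 82 mm outside, 9 mm wide) on springs in the housing's mouth: how far it is pushed down, m. At 0 its top is 6 mm above the rim, at 0.006 level with it. It resists with 5 N at first, 14 N fully down; the cover's weight of about 4 N helps, so about 10 N of push closes it.
- cover_grip (a point): Centre of the matching cover's handle bar (axes as the cover, z up). Black bow handle over the cover's middle: bar of 12 by 12 mm section, 88 mm long along own y, 68 mm clear between its end posts, 54 mm above the cover's underside, 34 mm clear above the raised pad below (measured from the bar's centre). Grasp it across own x.
- hole_big (a point): Cover's through hole for the fat dowel, 13.5 mm wide: its centre at the underside, at (+36, +51) mm in the cover's x, y. Meets dowel_big when flush. The cover: loose aluminium plate 100 (x) by 130 (y) by 12 mm with a raised pad 52 by 90 by 8 mm, 0.32 to 0.5 kg, flat on the bench in one of the three places, yaw within 0.5 rad of 0.
- hole_small (a point): Cover's through hole for the thin dowel, 9.5 mm wide: its centre at the underside, at (-36, -51) mm in the cover's x, y. Meets dowel_small when flush. The holes differ, so the cover fits one way round only; less than 1 rad of turn brings it in line with the housing.
- spare: Bystander: the smaller cover, 72 by 104 mm, with the same bow handle, 60 mm high, for another housing. Origin: centre of its underside. Lies in one of the three places.
- meter: Bystander: yellow hand multimeter lying flat, 90 by 180 by 36 mm, at the back. Origin: centre of its underside.
- driver: Bystander: screwdriver about 170 mm long, lying along its own x, between two of the places. Origin: under its middle, on the bench.
- flux: Bystander: amber jar with black lid, 34 mm across, 55 mm tall, between two of the places. Origin: centre of its underside.
- cup: Bystander: small white cup, 48 mm across, 30 mm tall, between two of the places. Origin: centre of its underside.
- spool: Bystander: spool of solder standing on end, 56 mm across, 40 mm tall. Origin: centre of its underside.
- board: Bystander: small pale circuit board, 70 by 55 mm, lying flat. Origin: centre of its underside.
Mind the look-alikes: they are no part of the job. What is shaped like the housing but green is not meant.

How it is judged:
By the outcome, as a careful person would: the job done as asked, in the order asked, and still so for the second after the job is handed in, while the arm keeps its last pose, push and grip.
It also fails if it takes over 64 s, if anything falls off the work surface, if the arm or the gripper's body presses on something with over 40 N, if the wrist force passes 120 N, or if a joint passes its speed limit or range.

## Working session

There is one attempt and no reset: what is moved stays moved. The work goes in short steps, Python scripts to look and compute and a tool call to move; the robot and the scene stay as the last step left them, time stands still between calls to the robot, and variables do not carry over. Pictures are saved under pics/ and viewed, about 8 in all and at most 12, crops included, and the job is handed in when it is done.

Besides the shell and the picture viewer there is one more tool, called after "Emit:" as name(argument=value, ...) on one line, values as JSON. play_rows: Moves the arm, as the interface text tells. Its arguments: {"type":"object","properties":{"steps":{"type":"array","items":{"type":"object","properties":{"tx":{"type":"number"},"ty":{"type":"number"},"tz":{"type":"number"},"twist":{"type":"number"}}}},"claw":{"type":"number"},"grip_force":{"type":"number"}},"required":["steps"]}

```bash
mkdir -p pics
python3 - <<'E'
from rig import manip, get_image
import cv2,numpy as np
s=manip.observe();print({k:np.round(v,4).tolist() for k,v in s.items()})
for n in("top","side"):
    d=get_image(n);np.savez(f'pics/{n}0.npz',**d)
    cv2.imwrite(f'pics/{n}0.png',cv2.resize(d['img'][:,:,::-1],(800,600),interpolation=cv2.INTER_CUBIC))
    print(n,d['mtx'],d['D'],d['rvec'],d['tvec'])
E
```

```text
{'time': 0.0, 'qpos': [1.0245, 0.4942, 1.3461, -0.0, 1.3025, -0.0955], 'qd': [0.0015, -0.0011, 0.0017, 0.0008, 0.0029, 0.0016], 'joint_torque': [-0.0011, -88.2181, -38.3872, 0.0, 0.0098, 0.0002], 'eef_pos': [0.2721, 0.5622, 0.2307], 'tcp_rot': [0.6891, 0.1576, 0.6894, -0.1585], 'wrist_force': [0.5602, 0.9112, 1.1683], 'wrist_torque': [-0.018, 0.0316, -0.0039], 'gripper_width': 0.0852}
top [[378.38600223   0.         258.57820663]
 [  0.         378.38600223 195.04794647]
 [  0.           0.           1.        ]] [-0.12625104  0.          0.          0.          0.        ] [ 2.20414183 -2.15201829  0.11875612] [-0.01183133  0.5716178   0.95533357]
side [[460.33165181   0.         257.57485485]
 [  0.         460.33165181 190.13063644]
 [  0.           0.           1.        ]] [-0.10794694  0.          0.          0.          0.        ] [ 2.10639032 -0.80070485  0.39452391] [-0.41613957  0.27663396  1.03413843]
```

View pics/top0.png

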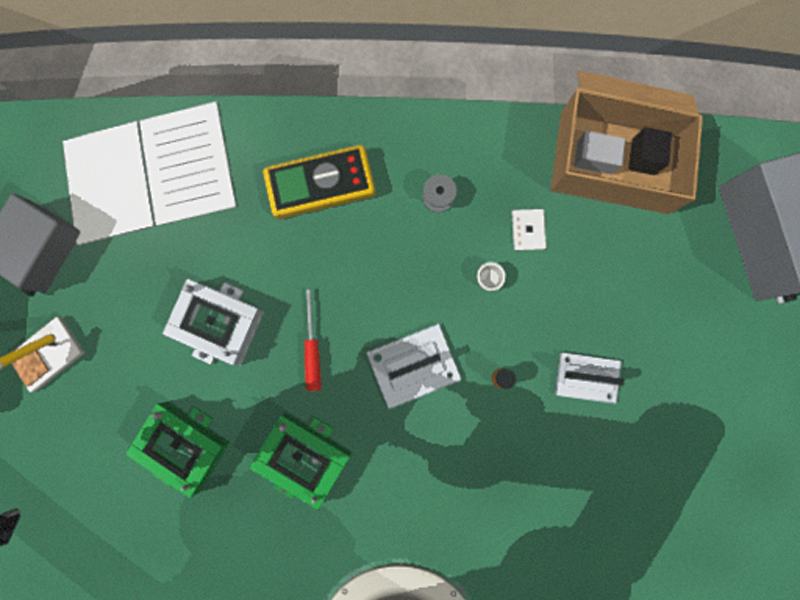

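View pics/side0.png

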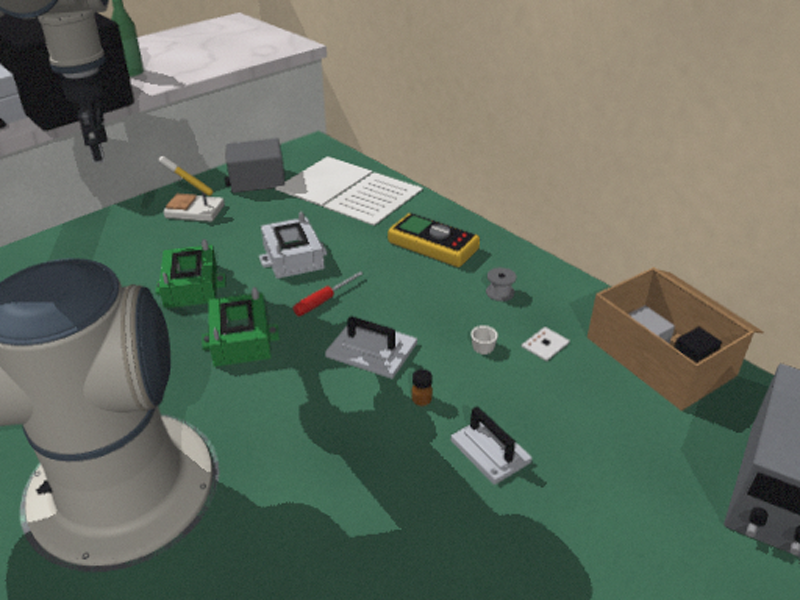

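Two views (2 pictures so far). There are two covers with handles, at (413,366) and (590,378) in the top view. The one at (413,366) is larger, so it matches. The grey housing is at (212,320), and the green look-alikes are at (178,448) and (300,460). I'll confirm in an enlarged crop.

Run:
```python
import cv2,numpy as np
im=np.load('pics/top0.npz')['img'][:,:,::-1]
# housing crop x 95..175,y170..240 ; covers x 225..305 y 200..270
a=cv2.resize(im[170:240,95:175],None,fx=5,fy=5,interpolation=cv2.INTER_CUBIC)
b=cv2.resize(im[200:270,228:308],None,fx=5,fy=5,interpolation=cv2.INTER_CUBIC)
c=cv2.resize(im[210:270,340:420],None,fx=3,fy=3,interpolation=cv2.INTER_CUBIC)
o=np.zeros((350+180,800,3),np.uint8);o[:350,:400]=a;o[:350,400:]=b;o[350:,:240]=c
cv2.imwrite('pics/crop1.png',o)
```

```text
(no output)
```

View pics/crop1.png

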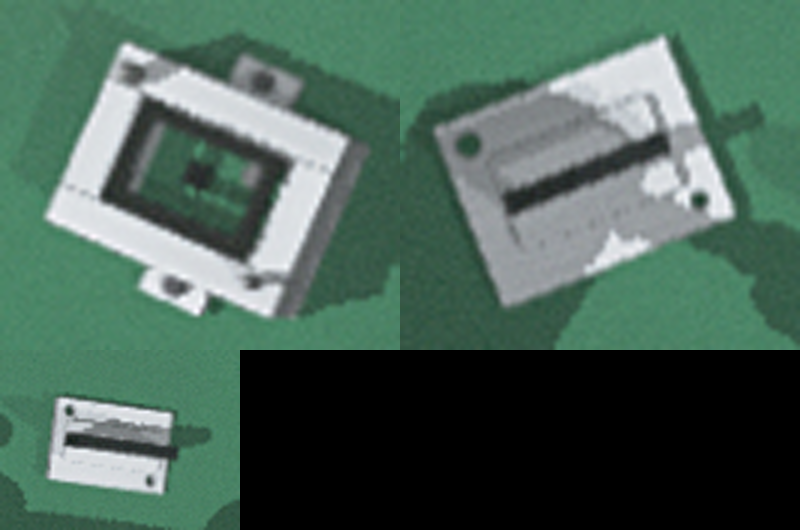

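Picture 3: the middle cover is clearly the larger, with corners at (433,130), (665,36), (735,215) and (505,307), the big hole at (468,145) and the small one at (700,200). The housing rim corners are (122,43), (352,140), (275,315) and (45,217), with the fat dowel at top-left. I'll fit the poses now.

```bash
cat > h.py <<'E'
import cv2,numpy as np
from scipy.optimize import least_squares
from scipy.spatial.transform import Rotation as R
def fit(obj,pix,d,x0):
    """planar pose x,y,yaw from object points (m, z over bench) and pixels"""
    obj=np.array(obj,float);pix=np.array(pix,float)
    def w(p):
        c,s=np.cos(p[2]),np.sin(p[2]);o=obj.copy()
        o[:,0]=p[0]+c*obj[:,0]-s*obj[:,1];o[:,1]=p[1]+s*obj[:,0]+c*obj[:,1];return o
    f=lambda p:(cv2.projectPoints(w(p),d['rvec'],d['tvec'],d['mtx'],d['D'])[0][:,0]-pix).ravel()
    r=least_squares(f,x0);return r.x,np.round(r.fun.reshape(-1,2),2)
def wristcam(d,s):
    """give wrist image rvec,tvec from state"""
    T=np.eye(4);T[:3,:3]=R.from_quat(np.roll(s['tcp_rot'],-1)).as_matrix();T[:3,3]=s['eef_pos']
    M=np.linalg.inv(T@np.array(d['hand_eye']));d=dict(d)
    d['rvec']=R.from_matrix(M[:3,:3]).as_rotvec();d['tvec']=M[:3,3];return d
E
python3 - <<'E'
from h import *
d=dict(np.load('pics/top0.npz'))
cv=lambda P,ox,oy,k=5:[((x+.5)/k-.5+ox,(y+.5)/k-.5+oy) for x,y in P]
C=lambda z:[(.05,.065,z),(.05,-.065,z),(-.05,-.065,z),(-.05,.065,z)]
print('H',*fit(C(.05),cv([(122,43),(352,140),(275,315),(45,217)],95,170),d,[.5,.2,0]))
print('C',*fit(C(.012)+[(.036,.051,.012),(-.036,-.051,.012)],cv([(33,130),(265,36),(335,215),(105,307),(68,145),(300,200)],228,200),d,[.5,0,0]))
from rig import manip
s=manip.observe();print(R.from_quat(np.roll(s['tcp_rot'],-1)).as_matrix().round(3))
E
```

```text
H [ 0.53556668  0.31967537 -0.36704492] [[ 0.43 -0.44]
 [-0.27 -0.69]
 [-0.41  0.64]
 [ 0.27  0.49]]
C [ 0.47120811 -0.01621009  0.40414573] [[ 0.17 -0.12]
 [-0.29  0.31]
 [ 0.03 -0.12]
 [-0.1   0.16]
 [ 0.1  -0.13]
 [ 0.09 -0.08]]
[[-0.001  0.436  0.9  ]
 [-0.001  0.9   -0.436]
 [-1.    -0.001 -0.   ]]
```

Emit:
play_rows(steps=[{"ty": -30,"tz": 30},{"ty": -65,"tz": 65},{"ty": -100,"tz": 100},{"ty": -135,"tz": 135},{"ty": -170,"tz": 170}], claw=1)

```text
invalid input at $.steps[0]: expected keys tx, ty, tz, twist
```

Emit:
play_rows(steps=[{"ty": -35,"tz": 35},{"ty": -70,"tz": 70},{"ty": -105,"tz": 105},{"ty": -140,"tz": 140},{"ty": -170,"tz": 170}])

```text
invalid input at $.steps[0]: expected keys tx, ty, tz, twist
```

Emit:
play_rows(steps=[{"ty": -30,"tz": 30,"twist": 0.14},{"ty": -55,"tz": 55,"twist": 0.29},{"ty": -80,"tz": 75,"twist": 0.43},{"ty": -93,"tz": 91,"twist": 0.58},{"ty": -93,"tz": 91,"twist": 0.716}])

```text
invalid input at $.steps[0]: expected keys tx, ty, tz, twist
```

Emit:
play_rows(steps=[{},{},{},{},{}])

```text
invalid input at $.steps[0]: expected keys tx, ty, tz, twist
```

```bash
cat >> h.py <<'E'
def wsnap(name,k=1.5625):
    from rig import manip,get_image
    s=manip.observe();d=wristcam(get_image('wrist'),s);np.savez(f'pics/{name}.npz',**{**d,'pos':s['eef_pos'],'q':s['tcp_rot']})
    cv2.imwrite(f'pics/{name}.png',cv2.resize(d['img'][:,:,::-1],(800,600),interpolation=cv2.INTER_CUBIC));return s,d
E
python3 - <<'E'
from h import *
s,d=wsnap('w1');print(s['eef_pos'],R.from_quat(np.roll(s['tcp_rot'],-1)).as_matrix().round(3),s['wrist_force']);print(np.round(d['hand_eye'],3))
E
```

```text
[0.27213548 0.56228339 0.23074453] [[-0.001  0.436  0.9  ]
 [-0.001  0.9   -0.436]
 [-1.    -0.001 -0.   ]] [ 0.3694783   0.1362736  -0.24386554]
[[-0.001 -0.27   0.963 -0.142]
 [ 1.    -0.     0.001 -0.001]
 [ 0.     0.963  0.27  -0.068]
 [ 0.     0.     0.     1.   ]]
```

View pics/w1.png

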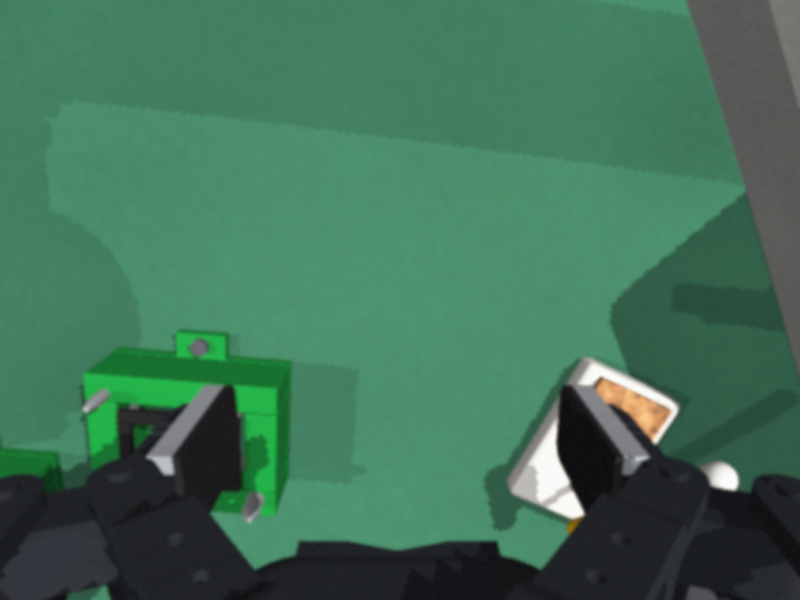

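Picture 4 shows the start view: a green look-alike and a tray between the fingers. The moves were refused because every row needs all four keys, so I'm resending them in full.

Emit:
play_rows(steps=[{"tx": 0,"ty": -30,"tz": 30,"twist": 0},{"tx": 0,"ty": -65,"tz": 65,"twist": 0},{"tx": 0,"ty": -100,"tz": 100,"twist": 0},{"tx": 0,"ty": -135,"tz": 135,"twist": 0},{"tx": 0,"ty": -170,"tz": 170,"twist": 0}], claw=1)

```text
time: 0.65
eef_pos: [0.3513, 0.3336, 0.2312]
tcp_rot: [0.689, 0.158, 0.689, -0.158]
wrist_force: [1.1, -0.3, -0.2]
gripper_width: 0.0854
```

Emit:
play_rows(steps=[{"tx": 0,"ty": -35,"tz": 35,"twist": 0},{"tx": 0,"ty": -70,"tz": 70,"twist": 0},{"tx": 0,"ty": -105,"tz": 105,"twist": 0},{"tx": 0,"ty": -140,"tz": 140,"twist": 0},{"tx": 0,"ty": -170,"tz": 170,"twist": 0}])

```text
time: 1.15
eef_pos: [0.4305, 0.1061, 0.2313]
tcp_rot: [0.689, 0.158, 0.689, -0.158]
wrist_force: [0.8, 1.4, -0.4]
gripper_width: 0.0851
```

Emit:
play_rows(steps=[{"tx": 0,"ty": -30,"tz": 30,"twist": 0.14},{"tx": 0,"ty": -55,"tz": 55,"twist": 0.29},{"tx": 0,"ty": -80,"tz": 75,"twist": 0.43},{"tx": 0,"ty": -93,"tz": 91,"twist": 0.58},{"tx": 0,"ty": -93,"tz": 91,"twist": 0.716}])

```text
time: 1.65
eef_pos: [0.4726, -0.0173, 0.2312]
tcp_rot: [0.589, 0.392, 0.588, -0.392]
wrist_force: [0.0, -0.9, 0.4]
gripper_width: 0.0852
```

Emit:
play_rows(steps=[{"tx": 0,"ty": 0,"tz": 0,"twist": 0},{"tx": 0,"ty": 0,"tz": 0,"twist": 0},{"tx": 0,"ty": 0,"tz": 0,"twist": 0},{"tx": 0,"ty": 0,"tz": 0,"twist": 0},{"tx": 0,"ty": 0,"tz": 0,"twist": 0}])

```text
time: 2.15
eef_pos: [0.4715, -0.0147, 0.2313]
tcp_rot: [0.591, 0.389, 0.59, -0.389]
wrist_force: [0.5, -0.5, 0.3]
gripper_width: 0.0854
```

Run:
```python
from h import *
s,d=wsnap('w2');print(s['time'],s['eef_pos'],R.from_quat(np.roll(s['tcp_rot'],-1)).as_matrix().round(3),s['wrist_force'])
```

```text
2.15 [ 0.47152696 -0.0146585   0.23132366] [[ 0.     0.919  0.395]
 [-0.     0.395 -0.919]
 [-1.     0.     0.   ]] [ 0.47721692 -0.49254058  0.29341215]
```

View pics/w2.png

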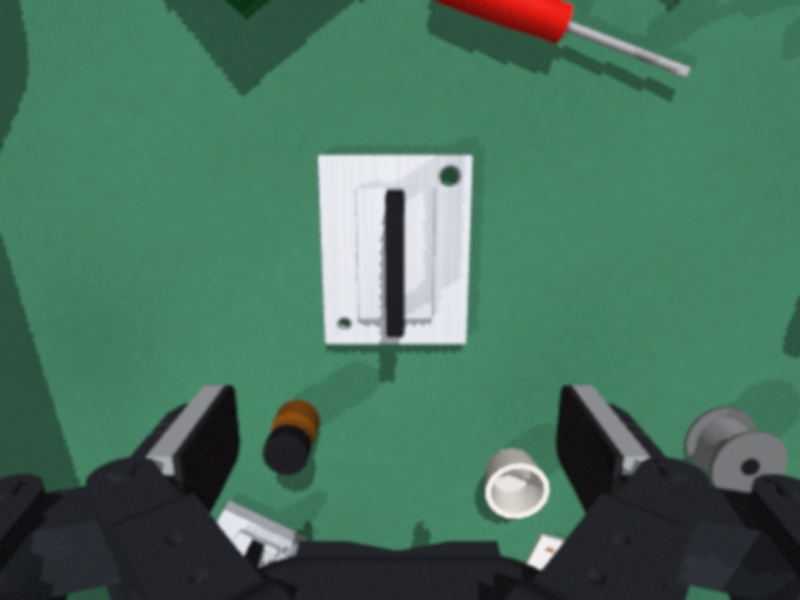

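Picture 5: the cover seen from the wrist, corners (319,155), (473,155), (467,345) and (325,346), holes (449,176) and (344,323), bar centre (395,263).

```bash
cat >> h.py <<'E'
def delta(pos,q,tgt,yaw):
    "shift mm along tool axes and twist to bring tool to tgt with jaw axis at yaw"
    M=R.from_quat(np.roll(q,-1)).as_matrix();a=np.arctan2(M[1,1],M[0,1])
    return (M.T@(np.array(tgt)-pos)*1000).round(1),round(float(a-yaw),4)
E
python3 - <<'E'
from h import *
d=dict(np.load('pics/w2.npz'))
P=(np.array([(473,155),(467,345),(325,346),(319,155),(449,176),(344,323),(395.5,190),(395.5,336)])+.5)/1.5625-.5
O=[(.05,.065,.012),(.05,-.065,.012),(-.05,-.065,.012),(-.05,.065,.012),(.036,.051,.012),(-.036,-.051,.012),(0,.044,.060),(0,-.044,.060)]
for n in (6,8):
    p,r=fit(O[:n],P[:n],d,[.47,0,.4]);print(p,r.tolist())
print(delta(d['pos'],d['q'],[p[0],p[1],.054-.019],p[2]))
E
```

```text
[ 0.47077342 -0.01604557  0.40637993] [[-0.52, 0.17], [-0.82, -1.03], [0.42, -1.6], [-0.28, 0.25], [0.77, 0.74], [0.45, 1.19]]
[ 0.47058976 -0.01550819  0.40606348] [[-0.44, -0.39], [-0.79, -1.49], [0.42, -2.09], [-0.24, -0.34], [0.84, 0.19], [0.46, 0.69], [-0.17, 1.72], [-0.04, 1.02]]
(array([196.3,  -1.2,   0.4]), -0.0003)
```

Emit:
play_rows(steps=[{"tx": 20,"ty": -1,"tz": 0,"twist": 0},{"tx": 50,"ty": -1,"tz": 0,"twist": 0},{"tx": 80,"ty": -1,"tz": 0,"twist": 0},{"tx": 110,"ty": -1,"tz": 0,"twist": 0},{"tx": 130,"ty": -1,"tz": 0,"twist": 0}])

```text
time: 2.7
eef_pos: [0.4701, -0.0151, 0.0997]
tcp_rot: [0.59, 0.389, 0.591, -0.389]
wrist_force: [0.6, 0.2, 0.0]
gripper_width: 0.0858
```

Emit:
play_rows(steps=[{"tx": 20,"ty": 0,"tz": 0,"twist": 0},{"tx": 40,"ty": 0,"tz": 0,"twist": 0},{"tx": 55,"ty": 0,"tz": 0,"twist": 0},{"tx": 66,"ty": 0,"tz": 0,"twist": 0},{"tx": 66,"ty": 0,"tz": 0,"twist": 0}])

```text
time: 3.2
eef_pos: [0.4702, -0.0152, 0.0343]
tcp_rot: [0.59, 0.389, 0.591, -0.39]
wrist_force: [-0.4, 0.7, -0.0]
gripper_width: 0.0857
```

Emit:
play_rows(steps=[{"tx": 0,"ty": 0,"tz": 0,"twist": 0},{"tx": 0,"ty": 0,"tz": 0,"twist": 0},{"tx": 0,"ty": 0,"tz": 0,"twist": 0},{"tx": 0,"ty": 0,"tz": 0,"twist": 0},{"tx": 0,"ty": 0,"tz": 0,"twist": 0}], claw=-1, grip_force=90)

```text
time: 3.7
eef_pos: [0.4707, -0.0154, 0.0356]
tcp_rot: [0.59, 0.39, 0.59, -0.389]
wrist_force: [-10.1, -6.2, 7.5]
gripper_width: 0.0126
```

Emit:
play_rows(steps=[{"tx": 0,"ty": 0,"tz": 0,"twist": 0},{"tx": 0,"ty": 0,"tz": 0,"twist": 0},{"tx": 0,"ty": 0,"tz": 0,"twist": 0},{"tx": 0,"ty": 0,"tz": 0,"twist": 0},{"tx": 0,"ty": 0,"tz": 0,"twist": 0}])

```text
time: 4.2
eef_pos: [0.4708, -0.0154, 0.0357]
tcp_rot: [0.59, 0.39, 0.59, -0.389]
wrist_force: [-1.4, -0.0, 11.1]
gripper_width: 0.0103
```

Emit:
play_rows(steps=[{"tx": -10,"ty": 0,"tz": 0,"twist": 0},{"tx": -30,"ty": 0,"tz": 0,"twist": 0},{"tx": -60,"ty": 0,"tz": 0,"twist": 0},{"tx": -90,"ty": 0,"tz": 0,"twist": 0},{"tx": -110,"ty": 0,"tz": 0,"twist": 0}])

```text
time: 4.7
eef_pos: [0.4707, -0.0153, 0.1475]
tcp_rot: [0.591, 0.39, 0.59, -0.389]
wrist_force: [0.3, -0.2, -4.9]
gripper_width: 0.0103
```

Emit:
play_rows(steps=[{"tx": -20,"ty": 0,"tz": 0,"twist": 0},{"tx": -35,"ty": 0,"tz": 0,"twist": 0},{"tx": -45,"ty": 0,"tz": 0,"twist": 0},{"tx": -45,"ty": 0,"tz": 0,"twist": 0},{"tx": -45,"ty": 0,"tz": 0,"twist": 0}])

```text
time: 5.2
eef_pos: [0.4703, -0.0153, 0.1899]
tcp_rot: [0.59, 0.389, 0.59, -0.39]
wrist_force: [-0.4, 0.1, -4.8]
gripper_width: 0.0105
```

Run:
```python
from h import *
s,d=wsnap('w3');print(s['time'],s['eef_pos'],s['wrist_force'],s['wrist_torque'],s['gripper_width'])
print(delta(s['eef_pos'],s['tcp_rot'],[.5356,.3197,.19],-.367))
```

```text
5.2 [ 0.47033252 -0.01530431  0.18993294] [-0.36343031  0.06882061 -4.84245276] [ 0.00188811  0.03115006 -0.01850413] 0.010521328804581192
(array([-1.000e-01,  1.917e+02, -2.824e+02]), 0.771)
```

View pics/w3.png

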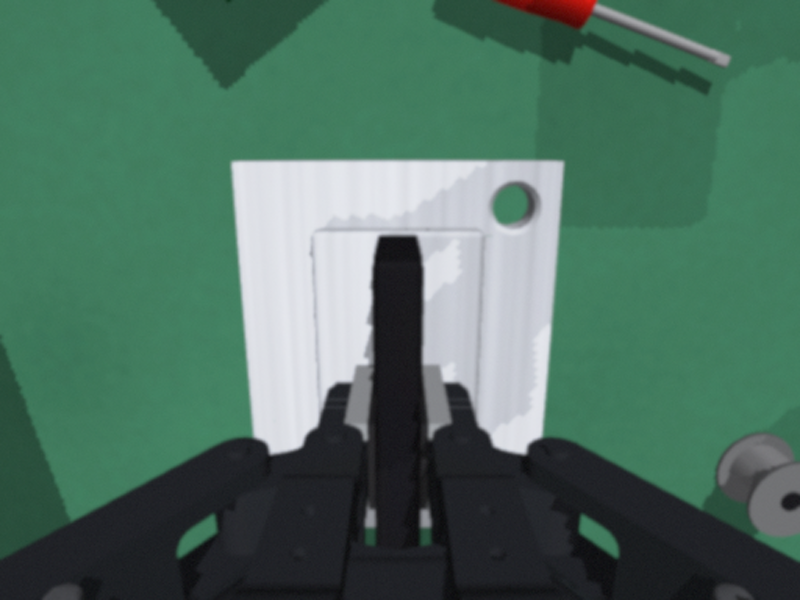

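Picture 6: the cover hangs square in the grip, with its far corners at (232,161) and (563,160) and the big hole's top at (515,205). I'll go to a spot beside the housing, so that the wrist camera sees the housing next to the cover.

Emit:
play_rows(steps=[{"tx": 0,"ty": 5,"tz": -25,"twist": 0},{"tx": 0,"ty": 14,"tz": -65,"twist": 0},{"tx": 0,"ty": 23,"tz": -110,"twist": 0},{"tx": 0,"ty": 32,"tz": -155,"twist": 0},{"tx": 0,"ty": 41,"tz": -200,"twist": 0}])

```text
time: 5.75
eef_pos: [0.4287, 0.1861, 0.1894]
tcp_rot: [0.59, 0.389, 0.59, -0.39]
wrist_force: [1.0, -0.5, -4.4]
gripper_width: 0.0103
```

Emit:
play_rows(steps=[{"tx": -2,"ty": 9,"tz": -45,"twist": 0.13},{"tx": -5,"ty": 18,"tz": -90,"twist": 0.27},{"tx": -10,"ty": 27,"tz": -135,"twist": 0.41},{"tx": -10,"ty": 35,"tz": -170,"twist": 0.55},{"tx": -10,"ty": 41,"tz": -190,"twist": 0.69}])

```text
time: 6.25
eef_pos: [0.3915, 0.378, 0.1994]
tcp_rot: [-0.431, -0.56, -0.431, 0.561]
wrist_force: [0.7, -0.5, -4.7]
gripper_width: 0.01
```

Emit:
play_rows(steps=[{"tx": 0,"ty": 0,"tz": 0,"twist": 0.05},{"tx": 0,"ty": 0,"tz": 0,"twist": 0.08},{"tx": 0,"ty": 0,"tz": 0,"twist": 0.08},{"tx": 0,"ty": 0,"tz": 0,"twist": 0.08},{"tx": 0,"ty": 0,"tz": 0,"twist": 0.08}])

```text
time: 6.75
eef_pos: [0.3929, 0.375, 0.2002]
tcp_rot: [-0.409, -0.576, -0.409, 0.577]
wrist_force: [0.8, -0.1, -4.4]
gripper_width: 0.0099
```

Run:
```python
from h import *
s,d=wsnap('w4');print(s['time'],s['eef_pos'],s['wrist_force'],s['gripper_width'])
print(delta(s['eef_pos'],s['tcp_rot'],[.5356,.3197,.19],-.367))
```

```text
6.75 [0.3928942  0.37496116 0.20017143] [ 0.77969409 -0.10393918 -4.354131  ] 0.00994443272045062
(array([ 10.1, 152.9,   5.1]), 0.0309)
```

View pics/w4.png

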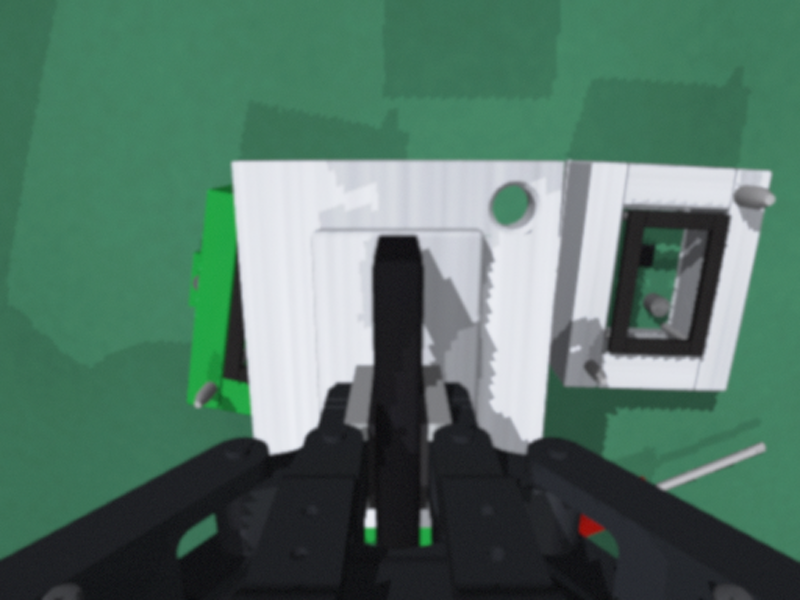

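Run:
```python
import cv2,numpy as np
im=np.load('pics/w4.npz')['img'][:,:,::-1]
cv2.imwrite('pics/crop2.png',cv2.resize(im[102:252,312:512],None,fx=4,fy=4,interpolation=cv2.INTER_CUBIC))
```

```text
(no output)
```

View pics/crop2.png

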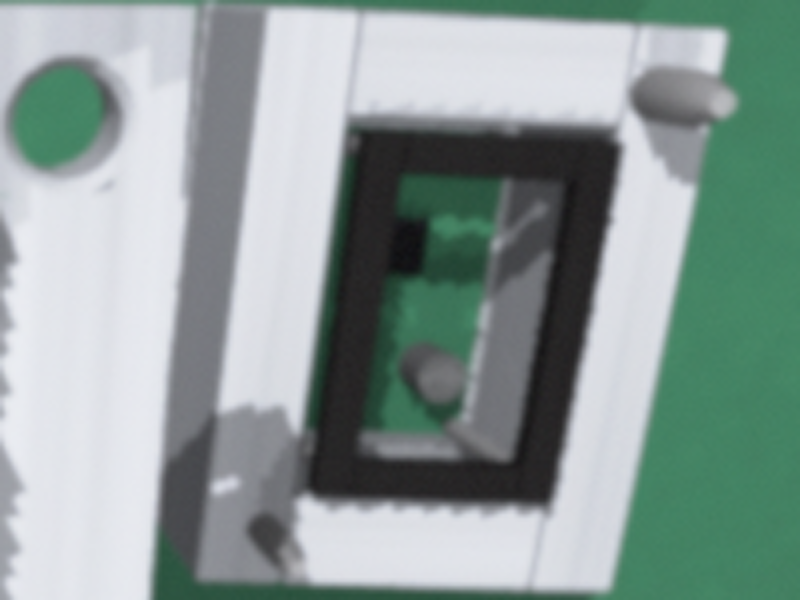

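Pictures 7 and 8: the housing's rim corners in the crop are (265,9), (727,30), (611,592) and (197,581). The fat dowel's tip is at (725,103) and the thin dowel's tip at about (294,568). The held cover's hole centre is at (65,117) and its corner at (197,6).

Run:
```python
from h import *
d=dict(np.load('pics/w4.npz'))
cv=lambda P,k=4,ox=312,oy=102:[((x+.5)/k-.5+ox,(y+.5)/k-.5+oy) for x,y in P]
H=cv([(727,30),(611,592),(197,581),(265,9),(725,103),(294,568)])
O=[(.05,.065,.05),(.05,-.065,.05),(-.05,-.065,.05),(-.05,.065,.05),(.036,.051,.072),(-.036,-.051,.072)]
for n in(4,5,6):
    h,r=fit(O[:n],H[:n],d,[.535,.32,-.367]);print('H',h,r.tolist())
h,_=fit(O[:5],H[:5],d,[.535,.32,-.367])
z=d['pos'][2]-.0357+.012
C=cv([(197,6),(65,117)])+cv([(232,161)],1.5625,0,0)
c,r=fit([(.05,.065,z),(.036,.051,z),(-.05,.065,z)],C,d,[d['pos'][0],d['pos'][1],-.33]);print('C',c,r.tolist())
print('tcp',d['pos'],delta(d['pos'],d['q'],d['pos'],c[2]),delta(d['pos'],d['q'],d['pos'],h[2]))
# TCP target: cover pose in tcp offset rotated
a=h[2]-c[2];Rz=np.array([[np.cos(a),-np.sin(a)],[np.sin(a),np.cos(a)]])
for off in (d['pos'][:2]-c[:2],np.zeros(2)):
    t=h[:2]+Rz@off;print('target',t,delta(d['pos'],d['q'],[*t,.12],h[2]),a)
```

```text
H [ 0.53395886  0.32080546 -0.36671575] [[0.31, -0.46], [0.28, 0.34], [-0.55, 0.84], [-0.03, -0.44]]
H [ 0.53415961  0.32069437 -0.36830479] [[0.66, -0.31], [0.38, 0.45], [-0.41, 0.79], [0.37, -0.48], [-0.93, -0.2]]
H [ 0.53403846  0.32079586 -0.36987089] [[0.6, -0.28], [0.12, 0.48], [-0.66, 0.66], [0.34, -0.65], [-1.01, -0.19], [0.65, 0.23]]
C [ 0.39344729  0.37462233 -0.33469634] [[-0.44, -0.88], [1.31, 1.3], [-0.85, -0.28]]
tcp [0.3928942  0.37496116 0.20017143] (array([0., 0., 0.]), -0.0014) (array([0., 0., 0.]), 0.0322)
target [0.53361822 0.3210516 ] (array([ 80.1, 150.6,   4.5]), 0.0322) -0.033608451350739366
target [0.53415961 0.32069437] (array([ 80.1, 151.3,   4.6]), 0.0322) -0.033608451350739366
```

Emit:
play_rows(steps=[{"tx": 0,"ty": 20,"tz": 1,"twist": 0},{"tx": 0,"ty": 60,"tz": 2,"twist": 0.01},{"tx": 0,"ty": 100,"tz": 3,"twist": 0.02},{"tx": 0,"ty": 135,"tz": 4,"twist": 0.033},{"tx": 0,"ty": 151,"tz": 4.5,"twist": 0.033}])

```text
time: 7.3
eef_pos: [0.5366, 0.3198, 0.2002]
tcp_rot: [0.399, 0.584, 0.399, -0.583]
wrist_force: [0.1, -0.2, -4.3]
gripper_width: 0.0103
```

Emit:
play_rows(steps=[{"tx": 20,"ty": 0,"tz": 0,"twist": 0},{"tx": 45,"ty": 0,"tz": 0,"twist": 0},{"tx": 65,"ty": 0,"tz": 0,"twist": 0},{"tx": 78,"ty": 0,"tz": 0,"twist": 0},{"tx": 78,"ty": 0,"tz": 0,"twist": 0}])

```text
time: 7.8
eef_pos: [0.5328, 0.321, 0.1208]
tcp_rot: [-0.4, -0.582, -0.4, 0.584]
wrist_force: [-0.1, 0.9, -4.6]
gripper_width: 0.0104
```

Emit:
play_rows(steps=[{"tx": 5,"ty": 0,"tz": 0,"twist": 0},{"tx": 9,"ty": 0,"tz": 0,"twist": 0},{"tx": 9,"ty": 0,"tz": 0,"twist": 0},{"tx": 9,"ty": 0,"tz": 0,"twist": 0},{"tx": 9,"ty": 0,"tz": 0,"twist": 0}])

```text
time: 8.3
eef_pos: [0.534, 0.3215, 0.1137]
tcp_rot: [0.4, 0.584, 0.4, -0.583]
wrist_force: [1.1, -0.4, -4.2]
gripper_width: 0.0098
```

Run:
```python
from h import *
s,d=wsnap('w5');print(s['time'],s['eef_pos'],s['wrist_force'],s['gripper_width'])
print(delta(s['eef_pos'],s['tcp_rot'],[.5338,.3208,.11],-.368))
for n in('top',):
    from rig import get_image
    t=get_image(n)
im=cv2.resize(d['img'][60:210,120:420,::-1],(800,400),interpolation=cv2.INTER_CUBIC)
im2=cv2.resize(t['img'][175:235,95:195,::-1],(333,200),interpolation=cv2.INTER_CUBIC)
o=np.zeros((600,800,3),np.uint8);o[:400]=im;o[400:,:333]=im2
cv2.imwrite('pics/w5b.png',o)
```

```text
8.3 [0.53400999 0.32151725 0.11367762] [ 1.08409566 -0.44302688 -4.18732249] 0.00984444809979649
(array([3.7, 0.1, 0.7]), -0.0013)
```

View pics/w5b.png

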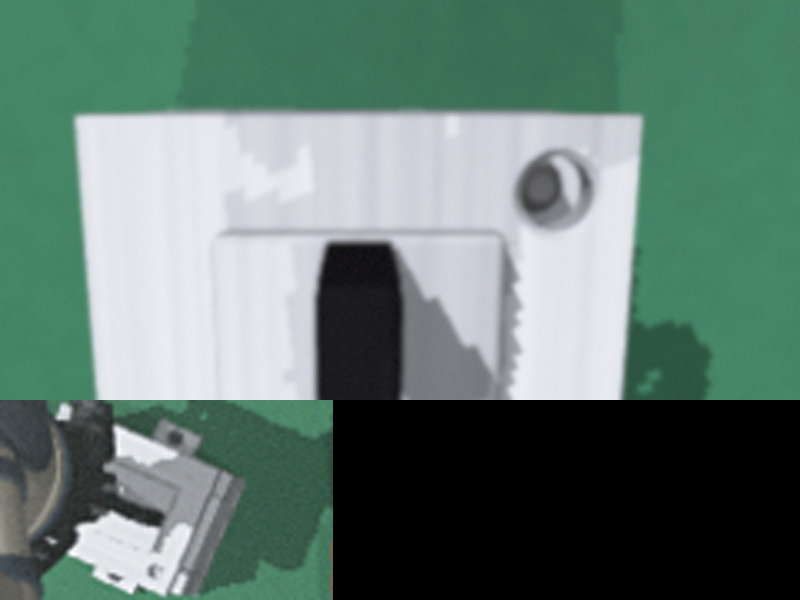

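Run:
```python
from h import *
d=dict(np.load('pics/w5.npz'));M=R.from_rotvec(d['rvec']).as_matrix()
def ray(x,y,z):
    u=((x+.5)/(8/3)-.5+120,(y+.5)/(8/3)-.5+60)
    n=cv2.undistortPoints(np.array([[u]]),d['mtx'],d['D'])[0,0];v=M.T@[*n,1];c=-M.T@d['tvec'];return (c+v*(z-c[2])/v[2])
zt=d['pos'][2]-.0357+.012
a=-.368;c,s=np.cos(a),np.sin(a);T=np.array([[c,s],[-s,c]])
g=lambda p:(T@(p[:2]-d['pos'][:2])*1000).round(2)
print('hole in cover axes about tcp',g(ray(554,190,zt)),'tip',g(ray(543,187,.072)))
for q in [(76,116),(642,116)]: print(g(ray(*q,zt)))
```

```text
hole in cover axes about tcp [35.81 51.49] tip [37.37 50.32]
[-49.02  64.62]
[50.72 64.48]
```

Picture 9: the fat dowel's tip (543,187) shows inside the big hole (554,190), about 1 mm off and well within the taper's capture. I'll nudge it over and descend while watching the forces.

Emit:
play_rows(steps=[{"tx": 0,"ty": 0.7,"tz": 0.8,"twist": 0},{"tx": 3,"ty": 0.7,"tz": 0.8,"twist": 0},{"tx": 6,"ty": 0.7,"tz": 0.8,"twist": 0},{"tx": 9,"ty": 0.7,"tz": 0.8,"twist": 0},{"tx": 11,"ty": 0.7,"tz": 0.8,"twist": 0}])

```text
time: 8.9
eef_pos: [0.534, 0.3203, 0.1018]
tcp_rot: [-0.4, -0.583, -0.4, 0.583]
wrist_force: [-0.7, -0.7, -5.0]
gripper_width: 0.0101
```

Emit:
play_rows(steps=[{"tx": 1,"ty": 0,"tz": 0,"twist": 0},{"tx": 2,"ty": 0,"tz": 0,"twist": 0},{"tx": 3,"ty": 0,"tz": 0,"twist": 0},{"tx": 4,"ty": 0,"tz": 0,"twist": 0},{"tx": 4,"ty": 0,"tz": 0,"twist": 0}])

```text
time: 9.4
eef_pos: [0.5341, 0.3204, 0.0982]
tcp_rot: [-0.4, -0.583, -0.4, 0.583]
wrist_force: [0.6, 0.2, -4.9]
gripper_width: 0.0101
```

Emit:
play_rows(steps=[{"tx": 1,"ty": 0,"tz": 0,"twist": 0},{"tx": 2,"ty": 0,"tz": 0,"twist": 0},{"tx": 3,"ty": 0,"tz": 0,"twist": 0},{"tx": 4,"ty": 0,"tz": 0,"twist": 0},{"tx": 5,"ty": 0,"tz": 0,"twist": 0}])

```text
time: 9.9
eef_pos: [0.5342, 0.3204, 0.0932]
tcp_rot: [0.4, 0.583, 0.4, -0.583]
wrist_force: [0.6, 0.2, -3.6]
gripper_width: 0.0101
```

Emit:
play_rows(steps=[{"tx": 1,"ty": 0,"tz": 0,"twist": 0},{"tx": 2,"ty": 0,"tz": 0,"twist": 0},{"tx": 3,"ty": 0,"tz": 0,"twist": 0},{"tx": 3,"ty": 0,"tz": 0,"twist": 0},{"tx": 3,"ty": 0,"tz": 0,"twist": 0}])

```text
time: 10.4
eef_pos: [0.5343, 0.3204, 0.0905]
tcp_rot: [0.4, 0.583, 0.4, -0.583]
wrist_force: [-1.7, -0.9, 2.4]
gripper_width: 0.0102
```

Emit:
play_rows(steps=[{"tx": 1,"ty": 0,"tz": 0,"twist": 0},{"tx": 2,"ty": 0,"tz": 0,"twist": 0},{"tx": 3,"ty": 0,"tz": 0,"twist": 0},{"tx": 3.5,"ty": 0,"tz": 0,"twist": 0},{"tx": 3.5,"ty": 0,"tz": 0,"twist": 0}])

```text
time: 10.9
eef_pos: [0.5343, 0.3205, 0.0869]
tcp_rot: [0.4, 0.583, 0.4, -0.583]
wrist_force: [-2.3, -1.4, 7.7]
gripper_width: 0.0102
```

Emit:
play_rows(steps=[{"tx": 0.5,"ty": 0,"tz": 0,"twist": 0},{"tx": 1,"ty": 0,"tz": 0,"twist": 0},{"tx": 1,"ty": 0,"tz": 0,"twist": 0},{"tx": 1,"ty": 0,"tz": 0,"twist": 0},{"tx": 1,"ty": 0,"tz": 0,"twist": 0}])

```text
time: 11.4
eef_pos: [0.5343, 0.3205, 0.0861]
tcp_rot: [0.4, 0.583, 0.4, -0.583]
wrist_force: [-2.0, -0.4, 8.4]
gripper_width: 0.0101
```

Emit:
play_rows(steps=[{"tx": 0.3,"ty": 0,"tz": 0,"twist": 0},{"tx": 0.6,"ty": 0,"tz": 0,"twist": 0},{"tx": 1,"ty": 0,"tz": 0,"twist": 0},{"tx": 1,"ty": 0,"tz": 0,"twist": 0},{"tx": 1,"ty": 0,"tz": 0,"twist": 0}])

```text
time: 11.9
eef_pos: [0.5342, 0.3204, 0.0857]
tcp_rot: [0.4, 0.583, 0.4, -0.583]
wrist_force: [-7.3, -2.9, 19.3]
gripper_width: 0.0102
```

Emit:
play_rows(steps=[{"tx": 0.3,"ty": 0,"tz": 0,"twist": 0},{"tx": 0.6,"ty": 0,"tz": 0,"twist": 0},{"tx": 0.6,"ty": 0,"tz": 0,"twist": 0},{"tx": 0.6,"ty": 0,"tz": 0,"twist": 0},{"tx": 0.6,"ty": 0,"tz": 0,"twist": 0}])

```text
time: 12.4
eef_pos: [0.5343, 0.3205, 0.0857]
tcp_rot: [0.4, 0.584, 0.4, -0.583]
wrist_force: [-10.2, -3.9, 27.9]
gripper_width: 0.0099
```

Z stopped at 0.0857, exactly the flush height, with the force rising stiffly. I'll check by sight and moment.

Run:
```python
from h import *
from rig import get_image
s,d=wsnap('w6');print(s['time'],s['eef_pos'],s['wrist_force'],s['wrist_torque'])
t=get_image('side')['img']
im=cv2.resize(d['img'][80:240,120:420,::-1],(600,320),interpolation=cv2.INTER_CUBIC)
im2=cv2.resize(t[110:190,140:240,::-1],(350,280),interpolation=cv2.INTER_CUBIC)
o=np.zeros((600,800,3),np.uint8);o[:320,:600]=im;o[320:,:350]=im2
t2=get_image('top')['img'];o[320:,360:760]=cv2.resize(t2[175:245,95:195,::-1],(400,280),interpolation=cv2.INTER_CUBIC)
cv2.imwrite('pics/w6b.png',o)
```

```text
12.4 [0.53426867 0.32047405 0.08570818] [-10.24151987  -3.91066839  27.94444805] [-0.66883316  1.48095255 -0.03847999]
```

View pics/w6b.png

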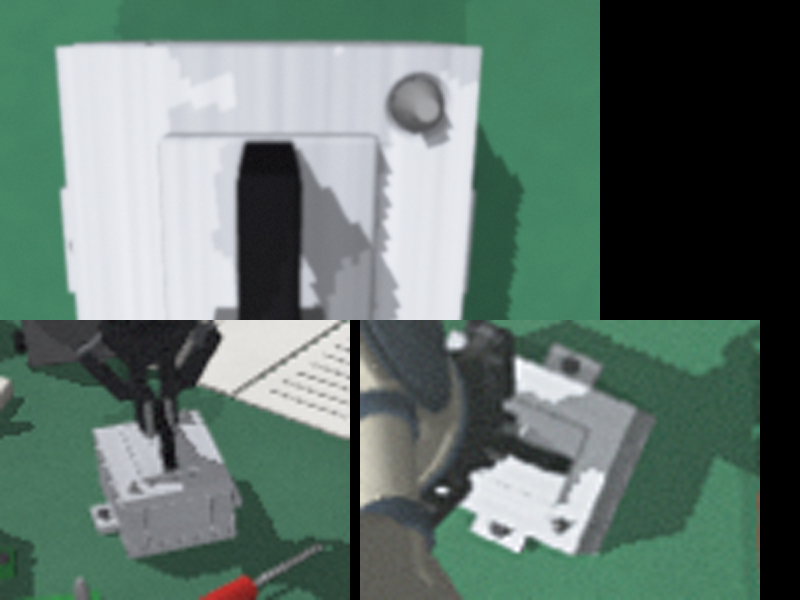

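Picture 10: the dowel stands through the hole at (415,100) and the cover lies on the rim with no visible gap. There is about 11 N of side load, so I'll relieve it with a small shift.

Emit:
play_rows(steps=[{"tx": 0,"ty": -0.2,"tz": 0.2,"twist": 0},{"tx": 0,"ty": -0.4,"tz": 0.4,"twist": 0},{"tx": 0,"ty": -0.4,"tz": 0.4,"twist": 0},{"tx": 0,"ty": -0.4,"tz": 0.4,"twist": 0},{"tx": 0,"ty": -0.4,"tz": 0.4,"twist": 0}])

```text
time: 13.05
eef_pos: [0.5343, 0.3205, 0.0857]
tcp_rot: [0.4, 0.584, 0.4, -0.583]
wrist_force: [-7.0, -3.0, 24.6]
gripper_width: 0.0103
```

Run:
```python
from h import *
from rig import manip
s=manip.observe();print(s['eef_pos'],s['tcp_rot'],s['wrist_force'],s['wrist_torque'])
```

```text
[0.53425161 0.32047923 0.08569627] [ 0.39983373  0.58400863  0.39959026 -0.58257577] [-6.95557761 -2.98587806 24.55505712] [-0.5028178   0.96096089 -0.02229166]
```

Emit:
play_rows(steps=[{"tx": 0.2,"ty": -0.3,"tz": 0.2,"twist": 0},{"tx": 0.5,"ty": -0.7,"tz": 0.5,"twist": 0},{"tx": 0.5,"ty": -0.7,"tz": 0.5,"twist": 0},{"tx": 0.5,"ty": -0.7,"tz": 0.5,"twist": 0},{"tx": 0.5,"ty": -0.7,"tz": 0.5,"twist": 0}])

```text
time: 13.55
eef_pos: [0.5343, 0.3205, 0.0857]
tcp_rot: [0.4, 0.585, 0.399, -0.582]
wrist_force: [-3.8, -3.3, 27.6]
gripper_width: 0.0109
```

Emit:
play_rows(steps=[{"tx": 0,"ty": 0,"tz": 0,"twist": 0},{"tx": 0,"ty": 0,"tz": 0,"twist": 0},{"tx": 0,"ty": 0,"tz": 0,"twist": 0},{"tx": 0,"ty": 0,"tz": 0,"twist": 0},{"tx": 0,"ty": 0,"tz": 0,"twist": 0}])

```text
time: 14.05
eef_pos: [0.5343, 0.3205, 0.0857]
tcp_rot: [0.4, 0.585, 0.399, -0.582]
wrist_force: [-3.2, -3.3, 28.5]
gripper_width: 0.0104
```

Steady at 28 N down, with about 5 N sideways and z unchanged. Handing in.

```bash
python3 -c "
from rig import manip
print(manip.sign_off())"
```

```text
the job is handed in; nothing more can be done
None
```

The larger cover is on the housing's two dowels, pressed down onto the rim, and the gripper is still holding it there. I handed the job in at about 14 s; the hand-in gives no verdict.

- **Height:** pressing harder no longer moved the cover. The tool stopped at z = 0.0857, the height worked out for flush from where I gripped the handle.
- **Push:** it held steady at about 28 N, against the roughly 10 N needed to close the seal. The side load first read about 11 N and fell to about 5 N after a small shift.
- **By sight:** the fat dowel stood through its hole and no gap showed at the rim. I took those pictures just before the small shift. The thin dowel was hidden by the gripper, so I judged that end only by height and force.
- **Other items:** no move was aimed at the other things on the bench, and no unexpected force showed. I did not check them all by picture at the end.

My first set of moves was refused for missing keys in the rows; nothing moved and I resent them in full. No check failed, but the last close view before lowering put the dowel about 1.5 mm off the hole's centre. I corrected part of that and the cover went down without catching.

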